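Fill the shelf tray and close its end stop

TASK

Stand the loose tall slim carton in the shelf tray next to its twin, upright and turned the same way, in line with it between the twin and the sliding end stop. Then slide the stop up so that the two cartons are packed snug against the tray's end wall, let go, and do not knock the packed twin over.

Things in the scene. Friction and masses are not known exactly. Their poses are not given: they have to be found in the camera images.
- carton_center (a point): Centre (half-way up) of the loose tall slim cardboard carton that goes into the tray: 56 mm along its x, 38 mm along its y, 120 mm tall (z up), about 0.25 kg, standing upright on the table. Two cardboard bystanders near it are not wanted: one with the same footprint but only 62 mm tall, one 74 x 72 mm in plan and 110 mm tall.
- packed_center (a point): Centre of the twin carton, already standing loose in the tray, next to the end wall; same size (56 along x, 38 along y, 120 tall), its x and y nearly along the tray's.
- stop_grip (a point): Grip point of the sliding stop, on the axis of its black upright post (22 x 22 mm, square to the tray), 20 mm below the post's top, 80 mm above the table. Pinch the post from above or push it. The stop's steel plate (110 mm wide and high) has its carton-side face 70 mm from here towards the tray's +y. It slides only along the tray's y, about 2 N of friction, and stays where left.
- tray: Fixed shelf tray: white deck, 16 mm lips on both long sides, 138 mm wide (x), 290 long (y from -160 to +130). Origin on its centre line at table height, z up. Deck top 6 mm up: a carton in it has its centre 66 mm above the table. Steel end wall (110 high) at the +y end, inner face at y = +120 mm; the stop faces it, at first 130 to 180 mm from it.
Mind the look-alikes: they are no part of the job. Leave any pink look-alike of the part that bears carton_center alone.

How it is judged:
On the way:
1. the loose carton stands upright in the tray, in line with its twin, between the end wall and the stop (x of carton_center in the frame of tray between -0.02 and 0.02 m and z of carton_center in the frame of tray between 0.058 and 0.074 m and angle between carton_center's own z axis and vertical below 0.175 rad and angle between the x axis of carton_center and the x axis of tray, either way round below 0.21 rad and y of carton_center in the frame of stop_grip above 0.08 m and y of carton_center in the frame of tray below 0.106 m), for 0.2 s.
At the end, for the whole second after the job is handed in: Both slim cartons stand upright (within 10 degrees) on the tray's deck between the end wall and the stop, each within 20 mm of the tray's centre line and turned within 12 degrees of the tray, and the stop is snug: at most 12 mm of play is left in all (stop to wall at most 88 mm) (all of step 1 and x of packed_center in the frame of tray between -0.02 and 0.02 m and z of packed_center in the frame of tray between 0.058 and 0.074 m and angle between packed_center's own z axis and vertical below 0.175 rad and angle between the x axis of packed_center and the x axis of tray, either way round below 0.21 rad and y of packed_center in the frame of stop_grip above 0.08 m and y of packed_center in the frame of tray below 0.106 m and y of stop_grip in the frame of tray above -0.038 m); the robot touches nothing.
It fails at once if the packed twin is knocked over (angle between packed_center's own z axis and vertical above 0.6 rad).
It also fails if it takes over 48 s, if anything falls off the work surface, if the arm or the gripper's body presses on something with over 40 N, if the wrist force passes 120 N, or if a joint passes its speed limit or range.

ROBOT

A 6-joint arm with a two-finger parallel gripper is mounted at the origin on the work surface. World frame = base frame: x ahead of the robot, y to its left, z up, the work surface at z = 0. Lengths are in m, angles in rad, forces in N, time in s.
With the tool pointing down it reaches from about 0.25 to 0.725 m from the base axis. Payload 4 kg.
Tool frame: the origin (TCP) lies where the fingers leave the gripper's body, on its centre line; the fingertips stand 73 mm ahead of it and the grasp point (between the pads) lies 54 mm ahead of it (bot.tips_ahead is the z of the fingertips in the tool frame, in m); z points along the fingers, y is the direction in which the jaws open and shut (so a half turn about z gives the same grasp; the last joint's range is limited). The gripper opens to 85 mm and grips with 20 to 120 N. Pads are 22 mm wide; open, the fingers measure 114 mm over their backs; the gripper's body (76 mm by 85 mm) begins 54 mm behind the grasp point. The pads swing forward as they close: fully open they stand 13 mm farther back than shut.
Start: joints at [-1.126, 0.241, 0.005, 1.335, 0, 1.571], TCP at [0.215, -0.451, 0.304] pointing down, gripper open.
Joint ranges: [-2.72, 2.72], [-1.05, 1.87], [-1.09, 1.28], [-1.99, 2.15], [-1.42, 1.44], [-3.14, 3.14]. Speed limits (rad/s): [2.79, 2.79, 3.14, 3.14, 3.14, 3.14].

INTERFACE

Orientations are given as a unit quaternion [x, y, z, w].
In Python, from workcell import readout, camera, get_calibration, order, bot gives the robot as it stands.
- The arm moves only by the tool send_rows, never from a script. Its argument "moves" is a list of rows, each a list of 3 entries, a list of its own where there are three numbers: the shift along the tool's x, y, z in mm, then the turn, a rotation vector about the tool's x, y, z in rad, then the finger opening in mm, from 0 to 85.4. In form: [[[dx, dy, dz], [ax, ay, az], grip], ...]. A call has 1 to 12 rows; each row is the pose to reach, as a shift and turn from the pose measured when the call began, along the tool's axes at that moment; what a row does not reach only later rows make up. A row lasts 1/12 s, in which the tool goes at most 41.7 mm and 7.16 degrees, less where a joint would pass 70% of its speed; a pose out of reach is approached as far as the arm can. A call with a gripper value outside its range is refused whole. The fingers move at their own pace and stop on an object; the grip force is fixed at half the most. Time passes only in rows, so rows that repeat a pose let the fingers close. It gives the time, the measured TCP pose, the force and the opening at its end, in the units of the state.
- readout.get_obs(): the state, without advancing time (a new reading comes with each control period).
- camera(name): name is "side" or "top"; returns the picture (400x640x3 uint8, red, green, blue); there is no depth.
- get_calibration(name): a dict with "fx", "fy", "cx", "cy" (pixels), "k1" (the pictures are not rectified: a ray, as slopes to the right and down, at radius r is drawn at 1 + k1 r^2 times it, then the intrinsics apply), "R" (3x3) and "t" (3): a world point X has camera coordinates R X + t. Camera axes: x right, y down, z forward; pixel columns grow to the right and rows downward; lengths in m; the calibration is good to about 2 mm. A picture is of the moment at which its call begins. get_calibration takes no time and is no camera call.
- order.job_done(): hands the job in, once; it reports no verdict.
The state is a dict: "clock": time; "joint_pos": joint angles; "joint_vel": joint speeds; "tau": joint torques, N m; "eef_pos": TCP position; "tool_rot": TCP orientation; "ft_force": force on the tool from outside, world axes, zero at the start; "ft_torque": the same for the moment, N m; "grip_width": finger opening in m.
Only numpy, scipy, OpenCV 4.12 (cv2) and the standard library are available. Lean on these libraries where they do the work, as an engineer would, in place of code of your own. Each camera call takes 0.05 s, during which the arm holds its last target. There are 200 camera calls.

## Working session

There is one attempt and no reset: what is moved stays moved. The work goes in short steps, Python scripts to look and compute and a tool call to move; the robot and the scene stay as the last step left them, time stands still between calls to the robot, and variables do not carry over. Pictures are saved under pics/ and viewed, about 8 in all and at most 12, crops included, and the job is handed in when it is done.

Besides the shell and the picture viewer there is one more tool, called after "Call:" by a JSON object that holds its "op" and its "data". send_rows: Moves the arm, as the interface text tells. Its arguments: {"type":"object","properties":{"moves":{"type":"array","items":{"type":"array"}}},"required":["moves"]}

```bash
mkdir -p pics; ls; python3 - <<'E'
from workcell import readout,camera,get_calibration,bot
import cv2
for n in("side","top"):
    im=camera(n); cv2.imwrite(f"pics/{n}0.png",im[:,:,::-1]); c=get_calibration(n); print(n,c)
print(readout.get_obs())
E
```

```text
pics
side {'fx': 479.09977143278115, 'fy': 479.09977143278115, 'cx': 314.7510775023293, 'cy': 199.1493783216957, 'k1': -0.04945825736827373, 'R': array([[-0.90084755, -0.43363964, -0.02074497],
       [-0.21302264,  0.48316152, -0.849221  ],
       [ 0.37827906, -0.76059951, -0.52762993]]), 't': array([0.53842972, 0.12106608, 1.20587666])}
top {'fx': 370.2282857330147, 'fy': 370.2282857330147, 'cx': 314.79268446533746, 'cy': 203.6289906884934, 'k1': -0.019155083255485896, 'R': array([[-0.02558376, -0.99946813,  0.02022192],
       [-0.98761271,  0.02213731, -0.1553418 ],
       [ 0.15481152, -0.02394565, -0.98765379]]), 't': array([0.129805  , 0.52831706, 1.09907353])}
{'clock': 0.1, 'joint_pos': array([-1.12599250e+00,  2.41332445e-01,  3.84792627e-03,  1.33523157e+00,
        1.61869824e-05,  1.57083209e+00]), 'joint_vel': array([ 0.0009053 , -0.00107611,  0.00154585,  0.00087273,  0.00095303,
        0.0003042 ]), 'tau': array([-5.02102357e-04, -3.73136973e+01,  2.53010470e+01,  1.08423567e-02,
       -1.26107657e-04, -2.63898620e-06]), 'eef_pos': array([ 0.21495252, -0.4509447 ,  0.30310026]), 'tool_rot': array([ 9.75373963e-01,  2.20555462e-01, -2.03846325e-04, -9.38020520e-04]), 'ft_force': array([-0.26558084, -0.01672487, -0.05761356]), 'ft_torque': array([-0.02037197,  0.03121261,  0.01640352]), 'grip_width': 0.0854343977693677}
```

View pics/side0.png

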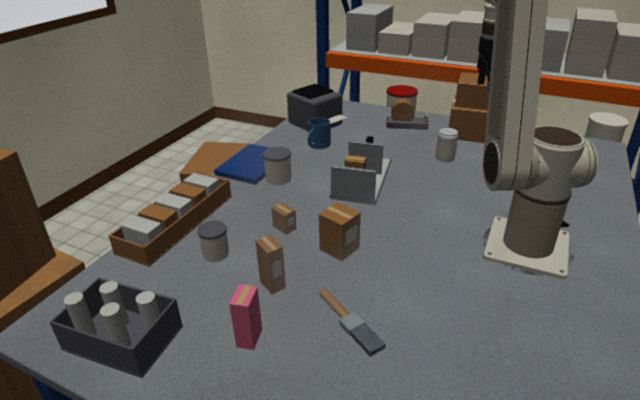

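View pics/top0.png

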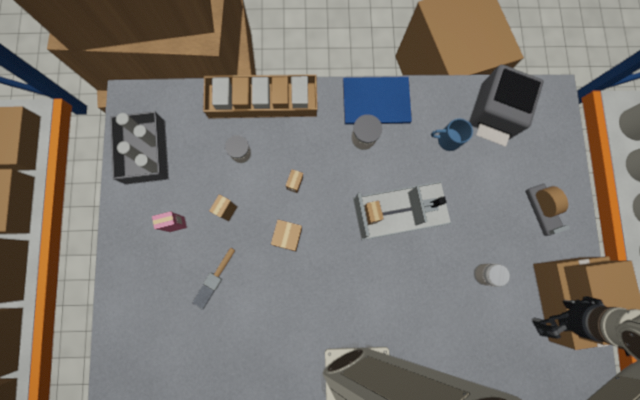

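Top view: the loose carton is at about (222,206), the short look-alike at (294,180), the wide one at (287,235) and the pink one at (167,220). The tray spans about (360–450, 185–235), with the end wall on the left, the twin at (374,211) and the post at (437,202). I'll zoom in for corners.

```bash
python3 - <<'E'
import cv2,numpy as np
t=cv2.imread("pics/top0.png"); s=cv2.imread("pics/side0.png")
a=cv2.resize(t[175:245,345:460],None,fx=6.5,fy=6.5,interpolation=cv2.INTER_CUBIC)
b=cv2.resize(t[185:230,200:245],None,fx=7,fy=7,interpolation=cv2.INTER_CUBIC)
c=cv2.resize(s[225:300,245:300],None,fx=4,fy=4,interpolation=cv2.INTER_CUBIC)
d=cv2.resize(s[125:205,320:400],None,fx=4,fy=4,interpolation=cv2.INTER_CUBIC)
cv2.imwrite("pics/tray.png",a)
m=np.zeros((330,880,3),np.uint8)
x=0
for q in(b,c,d):
    h,w=q.shape[:2]; m[:min(h,330),x:x+w]=q[:330]; x+=w+5
cv2.imwrite("pics/mix.png",m[:,:x]);print(m.shape,x,b.shape,c.shape,d.shape)
E
```

```text
(330, 880, 3) 870 (315, 315, 3) (300, 220, 3) (320, 320, 3)
```

View pics/tray.png

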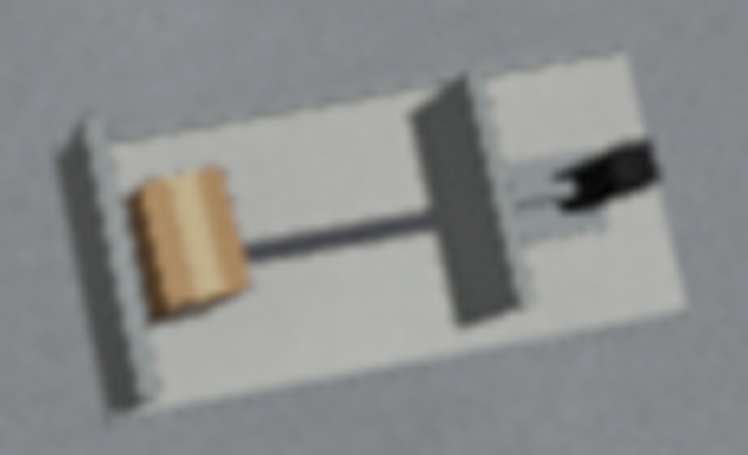

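View pics/mix.png

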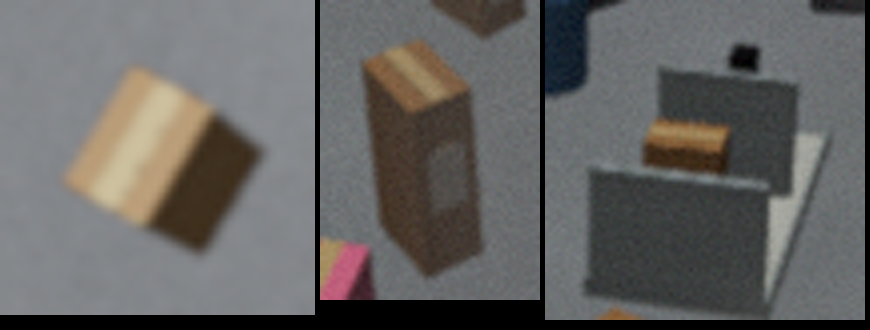

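```bash
cat > h.py <<'E'
import numpy as np,cv2
from workcell import get_calibration
from scipy.spatial.transform import Rotation as Rn
def ray(n,px,z):
    c=get_calibration(n); R,t=np.array(c["R"]),np.array(c["t"])
    p=np.array(px,float).reshape(-1,1,2)
    K=np.array([[c["fx"],0,c["cx"]],[0,c["fy"],c["cy"]],[0,0,1]])
    u=cv2.undistortPoints(p,K,np.array([c["k1"],0,0,0.]))[:,0]
    d=np.c_[u,np.ones(len(u))]@R; o=-R.T@t
    return o+d*((z-o[2])/d[:,2])[:,None]
E
python3 - <<'E'
from h import *
np.set_printoptions(precision=4,suppress=True)
T=lambda p,o,s:np.array(p,float)/s+np.array(o)+(0.5/s-0.5)
c=ray("top",T([(135,65),(213,110),(150,228),(65,178)],(200,185),7),.12)
print("carton",c[:,:2],c.mean(0)); 
for i,j in((0,3),(1,2),(0,1),(3,2)):
    v=c[j]-c[i];print(np.linalg.norm(v),np.degrees(np.arctan2(v[1],v[0])))
c2=ray("side",np.array([(43,62),(105,42),(150,88),(94,113)])*1.0/4+np.array([245,225])+(.125-.5),.12)
print("side",c2[:,:2],c2.mean(0))
for nm,p,z in (("lips",[(628,52),(115,140),(688,308),(140,410)],.016),("wallin top",[(100,115),(155,395)],.11),("stop plate top left edge?",[(468,75),(524,305)],.11),("post",[(640,160)],.1),("twin top",[(135,188),(222,168),(248,285),(160,315)],.126),("slot",[(245,250),(435,218)],.006)):
    q=ray("top",T(p,(345,175),6.5),z); print(nm,q[:,:2].tolist(),q.mean(0))
    for k in range(0,len(q)-1,1):
        v=q[k+1]-q[k];print("  ",np.linalg.norm(v),np.degrees(np.arctan2(v[1],v[0])))
q=ray("side",[(320+745/4-136.4,125+48/4)],.1);print("post side",q)
E
```

```text
carton [[0.5531 0.3925]
 [0.5338 0.3605]
 [0.486  0.3855]
 [0.5072 0.4201]] [0.52   0.3897 0.12  ]
0.053630790241711176 148.99375839820377
0.05393275109078241 152.4612231630633
0.03735178364407992 -121.19020522640635
0.04061482346248891 -121.46212357643587
side [[0.5521 0.3906]
 [0.5302 0.3604]
 [0.4868 0.3869]
 [0.5034 0.4181]] [0.5181 0.389  0.12  ]
lips [[0.5941543846780158, -0.28977090420189044], [0.5557128382110599, -0.03420683884342973], [0.46703409454289646, -0.30915624212369314], [0.42445967212801533, -0.040247399568205056]] [ 0.5103 -0.1683  0.016 ]
   0.25843905277127666 98.55421110860051
   0.2888963377108418 -107.8759385526768
   0.27225823596081167 98.99655913675777
wallin top [[0.5507814780461069, -0.01338589446759475], [0.42518295810044215, -0.032066432795450794]] [ 0.488  -0.0227  0.11  ]
   0.12698011940756726 -171.5402913473478
stop plate top left edge? [[0.5655130432572927, -0.18052984095415275], [0.4609731756448856, -0.19846594679550245]] [ 0.5132 -0.1895  0.11  ]
   0.10606737393360739 -170.26444282916614
post [[0.5266295842302599, -0.2595546546968005]] [ 0.5266 -0.2596  0.1   ]
twin top [[0.5149383692263525, -0.024935125563857352], [0.5229705385874042, -0.06372836890714609], [0.47101857245164724, -0.07241300403562878], [0.45880495737357885, -0.033235438992464145]] [ 0.4919 -0.0486  0.126 ]
   0.0396160507084721 -78.30215992572995
   0.052672855178789287 -170.50980844556852
   0.04103722695293403 107.31487979443101
slot [[0.5016187277881521, -0.0969071343966596], [0.5152442972440033, -0.19133518819836443]] [ 0.5084 -0.1441  0.006 ]
   0.0954060453418644 -81.78913481750892
post side [[ 0.5229 -0.2609  0.1   ]]
```

```bash
cat >> h.py <<'E'
O=np.array([.5064,-.1414]);YAW=8.7
def W(x,y):
    a=np.radians(YAW);return O+np.array([[np.cos(a),-np.sin(a)],[np.sin(a),np.cos(a)]])@[x,y]
def go(x,y,z,ang):
    from workcell import readout
    o=readout.get_obs(); R0=Rn.from_quat(o["tool_rot"]); a=np.radians(ang)
    yv=np.array([np.cos(a),np.sin(a),0]);zv=np.array([0,0,-1.]);R1=Rn.from_matrix(np.c_[np.cross(yv,zv),yv,zv])
    print("shift mm",np.round(R0.inv().apply(np.array([x,y,z])-o["eef_pos"])*1e3,1),"turn",np.round((R0.inv()*R1).as_rotvec(),4))
def st():
    from workcell import readout
    o=readout.get_obs();m=Rn.from_quat(o["tool_rot"]).as_matrix()
    print("t",o["clock"],"pos",o["eef_pos"].round(4),"yang",np.degrees(np.arctan2(m[1,1],m[0,1])).round(2),"z",m[:,2].round(3),"F",o["ft_force"].round(2),"w",o["grip_width"].round(4),"j",o["joint_pos"].round(2))
E
python3 -c "
from h import *
go(.519,.3893,.27,-30)"
```

```text
shift mm [ 636.  -627.6   34.3] turn [-1.900e-03 -6.000e-04 -6.024e-01]
```

Call:
{"op": "send_rows", "data": {"moves": [[[636,-627.6,34],[-0.002,-0.001,-0.602],85],[[636,-627.6,34],[-0.002,-0.001,-0.602],85],[[636,-627.6,34],[-0.002,-0.001,-0.602],85],[[636,-627.6,34],[-0.002,-0.001,-0.602],85],[[636,-627.6,34],[-0.002,-0.001,-0.602],85],[[636,-627.6,34],[-0.002,-0.001,-0.602],85],[[636,-627.6,34],[-0.002,-0.001,-0.602],85],[[636,-627.6,34],[-0.002,-0.001,-0.602],85],[[636,-627.6,34],[-0.002,-0.001,-0.602],85],[[636,-627.6,34],[-0.002,-0.001,-0.602],85],[[636,-627.6,34],[-0.002,-0.001,-0.602],85],[[636,-627.6,34],[-0.002,-0.001,-0.602],85]]}}

```text
clock: 1.1
eef_pos: [0.3849, 0.0207, 0.285]
tool_rot: [0.866, 0.5, -0.0, 0.0]
ft_force: [0.2, -1.0, -1.2]
grip_width: 0.0853
```

```bash
python3 -c "
from h import *
st();go(.519,.3893,.27,-30)"
```

```text
Traceback (most recent call last):
  File "h.py", line 22, in st
    print("t",o["clock"],"pos",o["eef_pos"].round(4),"yang",np.degrees(np.arctan2(m[1,1],m[0,1])).round(2),"z",m[:,2].round(3),"F",o["ft_force"].round(2),"w",o["grip_width"].round(4),"j",o["joint_pos"].round(2))
                                                                                                                                                              ^^^^^^^^^^^^^^^^^^^^^
AttributeError: 'float' object has no attribute 'round'
```

```bash
sed -i 's/o\["grip_width"\].round(4)/round(o["grip_width"],4)/' h.py; python3 -c "
from h import *
st();go(.519,.3893,.27,-30)"
```

```text
t 1.1 pos [0.3849 0.0207 0.285 ] yang -30.01 z [-0.    -0.001 -1.   ] F [ 0.19 -1.01 -1.24] w 0.0853 j [ 0.05  0.02 -0.3   1.25 -0.    2.15]
shift mm [386.3 -68.2  14.8] turn [ 0.0002  0.0005 -0.0001]
```

Call:
{"op": "send_rows", "data": {"moves": [[[386.3,-68.2,15],[0,0,0],85],[[386.3,-68.2,15],[0,0,0],85],[[386.3,-68.2,15],[0,0,0],85],[[386.3,-68.2,15],[0,0,0],85],[[386.3,-68.2,15],[0,0,0],85],[[386.3,-68.2,15],[0,0,0],85],[[386.3,-68.2,15],[0,0,0],85],[[386.3,-68.2,15],[0,0,0],85],[[386.3,-68.2,15],[0,0,0],85],[[386.3,-68.2,15],[0,0,0],85],[[386.3,-68.2,15],[0,0,0],85],[[386.3,-68.2,15],[0,0,0],85]]}}

```text
clock: 2.1
eef_pos: [0.5185, 0.3902, 0.2679]
tool_rot: [0.866, 0.501, -0.002, 0.001]
ft_force: [0.7, 0.5, -0.1]
grip_width: 0.0852
```

```bash
python3 - <<'E'
from h import *
from workcell import camera
st();go(.519,.3893,.141,-30)
a=camera("top")[:,:,::-1];b=camera("side")[:,:,::-1]
a=cv2.resize(a[160:240,180:270],None,fx=4,fy=4);b=cv2.resize(b[180:300,230:310],None,fx=3.5,fy=3.5)
m=np.zeros((420,645,3),np.uint8);m[:320,:360]=a;m[:420,365:645]=b
cv2.imwrite("pics/hover.png",m)
E
```

```text
t 2.1 pos [0.5185 0.3902 0.2679] yang -29.9 z [-0.002 -0.003 -1.   ] F [ 0.68  0.48 -0.13] w 0.0852 j [ 0.65  0.56  0.39  1.41 -0.    2.74]
shift mm [-1.000e-01  9.000e-01  1.269e+02] turn [-0.0007  0.0034  0.0017]
```

View pics/hover.png

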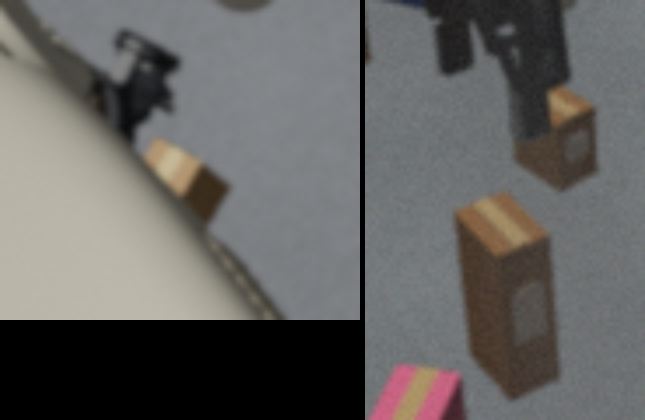

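The fingertips in the side view straddle the carton, at about (455,75) and (530,140) in the crop. Their midpoint lies straight above the top face once the vertical's lean is counted. I'll go down and grip.

Call:
{"op": "send_rows", "data": {"moves": [[[0,0.9,40],[0,0.003,0.002],85],[[0,0.9,70],[0,0.003,0.002],85],[[0,0.9,95],[0,0.003,0.002],85],[[0,0.9,115],[0,0.003,0.002],85],[[0,0.9,127],[0,0.003,0.002],85],[[0,0.9,127],[0,0.003,0.002],85],[[0,0.9,127],[0,0.003,0.002],85]]}}

```text
clock: 2.78
eef_pos: [0.519, 0.3862, 0.1423]
tool_rot: [0.867, 0.498, -0.001, -0.0]
ft_force: [0.2, -0.2, 0.0]
grip_width: 0.0847
```

Call:
{"op": "send_rows", "data": {"moves": [[[0,0,0],[0,0,0],40],[[0,0,0],[0,0,0],40],[[0,0,0],[0,0,0],40],[[0,0,0],[0,0,0],40],[[0,0,0],[0,0,0],40],[[0,0,0],[0,0,0],40],[[0,0,0],[0,0,0],40],[[0,0,0],[0,0,0],40]]}}

```text
clock: 3.45
eef_pos: [0.5197, 0.3867, 0.1445]
tool_rot: [0.867, 0.498, 0.001, -0.0]
ft_force: [-2.3, -0.7, 6.4]
grip_width: 0.0553
```

```bash
python3 -c "
from h import *
st();go(.519,.3893,.27,-30);p=W(0,.045);print(p)"
```

```text
t 3.45 pos [0.5197 0.3867 0.1445] yang -30.23 z [ 0.002  0.001 -1.   ] F [-2.26 -0.75  6.4 ] w 0.0553 j [ 0.64  0.63  0.18  1.12 -0.    2.74]
shift mm [   2.2   -1.8 -125.5] turn [ 0.001 -0.002 -0.004]
[ 0.49959326 -0.09691778]
```

Call:
{"op": "send_rows", "data": {"moves": [[[0,0,-15],[0,0,0],40],[[0,0,-40],[0,0,0],40],[[0,0,-75],[0,0,0],40],[[0,0,-105],[0,0,0],40],[[0,0,-125],[0,0,0],40],[[0,0,-125],[0,0,0],40],[[0,0,-125],[0,0,0],40]]}}

```text
clock: 4.03
eef_pos: [0.5197, 0.3869, 0.2701]
tool_rot: [0.867, 0.498, 0.002, -0.0]
ft_force: [-0.8, -0.1, -3.8]
grip_width: 0.0558
```

```bash
python3 -c "
from h import *
st();go(.4996,-.0969,.29,8.7)"
```

```text
t 4.0333 pos [0.5197 0.3869 0.2701] yang -30.22 z [ 0.004  0.003 -1.   ] F [-0.81 -0.06 -3.79] w 0.0558 j [ 0.64  0.55  0.38  1.4  -0.    2.74]
shift mm [-428.1  226.2  -21.3] turn [ 0.0032 -0.0033 -0.6793]
```

Call:
{"op": "send_rows", "data": {"moves": [[[-9,4,-20],[0,0,-0.03],40],[[-26,14,-35],[0,0,-0.08],40],[[-52,28,-35],[0,0,-0.14],40],[[-80,42,-35],[0,0,-0.2],40],[[-108,57,-35],[0,0,-0.26],40],[[-136,72,-35],[0,0,-0.32],40],[[-164,87,-35],[0,0,-0.38],40],[[-192,101,-35],[0,0,-0.44],40],[[-220,116,-35],[0,0,-0.5],40],[[-248,131,-35],[0,0,-0.56],40],[[-276,146,-35],[0,0,-0.62],40],[[-300,159,-35],[0,0,-0.66],40]]}}

```text
clock: 5.03
eef_pos: [0.5043, 0.0455, 0.301]
tool_rot: [0.658, 0.753, -0.0, -0.001]
ft_force: [0.3, 0.2, -3.0]
grip_width: 0.0557
```

```bash
python3 -c "
from h import *
st();go(.4996,-.0969,.295,8.7)"
```

```text
t 5.0333 pos [0.5043 0.0455 0.301 ] yang 7.71 z [-0.002  0.002 -1.   ] F [ 0.27  0.15 -3.05] w 0.0557 j [0.09 0.26 0.02 1.33 0.   1.53]
shift mm [-140.5  -23.7    5.8] turn [-0.0017 -0.0018 -0.0173]
```

Call:
{"op": "send_rows", "data": {"moves": [[[-25,-4,0],[0,0,-0.01],40],[[-50,-9,0],[-0.002,-0.002,-0.017],40],[[-78,-13,0],[-0.002,-0.002,-0.017],40],[[-105,-18,0],[-0.002,-0.002,-0.017],40],[[-125,-21,3],[-0.002,-0.002,-0.017],40],[[-137,-23,6],[-0.002,-0.002,-0.017],40],[[-140.5,-23.7,6],[-0.002,-0.002,-0.017],40],[[-140.5,-23.7,6],[-0.002,-0.002,-0.017],40],[[-140.5,-23.7,6],[-0.002,-0.002,-0.017],40]]}}

```text
clock: 5.78
eef_pos: [0.4993, -0.0961, 0.2939]
tool_rot: [0.651, 0.759, -0.0, -0.001]
ft_force: [0.8, 1.0, -2.7]
grip_width: 0.0555
```

```bash
python3 - <<'E'
from h import *
from workcell import camera
st();go(.4996,-.0969,.155,8.7)
a=camera("top")[:,:,::-1];b=camera("side")[:,:,::-1]
a=cv2.resize(a[160:250,340:460],None,fx=3.3,fy=3.3);b=cv2.resize(b[60:220,300:420],None,fx=3.3,fy=3.3)
m=np.zeros((530,800,3),np.uint8);m[:a.shape[0],:a.shape[1]]=a;m[:b.shape[0],401:401+b.shape[1]]=b[:,:399]
cv2.imwrite("pics/above.png",m)
E
```

```text
t 5.7833 pos [ 0.4993 -0.0961  0.2939] yang 8.71 z [-0.002  0.001 -1.   ] F [ 0.76  1.03 -2.69] w 0.0555 j [-0.19  0.26  0.01  1.32  0.    1.23]
shift mm [ -1.    0.4 138.9] turn [-0.0014 -0.0012  0.0002]
```

View pics/above.png

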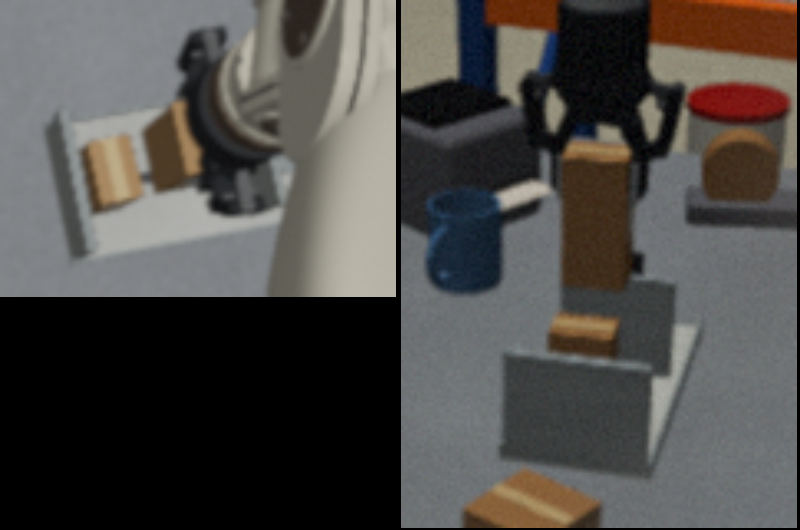

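Top view: the held carton is upright, in line with the twin and clear of it. The side view shows it above the space between the twin and the stop. I'll back off 5 mm from the twin and lower it.

Call:
{"op": "send_rows", "data": {"moves": [[[-3,0.4,15],[-0.001,-0.001,0],40],[[-5,0.4,40],[-0.001,-0.001,0],40],[[-5,0.4,68],[-0.001,-0.001,0],40],[[-5,0.4,95],[-0.001,-0.001,0],40],[[-5,0.4,116],[-0.001,-0.001,0],40],[[-5,0.4,128],[-0.001,-0.001,0],40],[[-5,0.4,135],[-0.001,-0.001,0],40],[[-5,0.4,139],[-0.001,-0.001,0],40],[[-5,0.4,141],[-0.001,-0.001,0],40],[[-5,0.4,141],[-0.001,-0.001,0],40],[[-5,0.4,141],[-0.001,-0.001,0],40]]}}

```text
clock: 6.8
eef_pos: [0.5016, -0.1005, 0.1546]
tool_rot: [0.651, 0.759, 0.001, 0.001]
ft_force: [0.6, -0.3, -2.6]
grip_width: 0.0553
```

```bash
python3 -c "
from h import *
st()"
```

```text
t 6.8 pos [ 0.5016 -0.1005  0.1546] yang 8.8 z [ 0.003 -0.001 -1.   ] F [ 0.57 -0.35 -2.59] w 0.0553 j [-0.2   0.38 -0.22  0.97 -0.    1.22]
```

Call:
{"op": "send_rows", "data": {"moves": [[[0,0,2],[0,0,0],40],[[0,0,3],[0,0,0],40],[[0,0,4],[0,0,0],40],[[0,0,4],[0,0,0],40]]}}

```text
clock: 7.13
eef_pos: [0.5016, -0.1006, 0.1506]
tool_rot: [0.651, 0.759, 0.001, 0.001]
ft_force: [0.4, 0.9, -3.1]
grip_width: 0.0557
```

Call:
{"op": "send_rows", "data": {"moves": [[[0,0,1],[0,0,0],40],[[0,0,2],[0,0,0],40],[[0,0,2],[0,0,0],40]]}}

```text
clock: 7.38
eef_pos: [0.5015, -0.1008, 0.1503]
tool_rot: [0.651, 0.759, 0.001, 0.002]
ft_force: [-3.4, -0.3, 8.3]
grip_width: 0.0556
```

Force changed to +8 N, so it is on the deck. Opening and rising.

Call:
{"op": "send_rows", "data": {"moves": [[[0,0,0],[0,0,0],60],[[0,0,0],[0,0,0],66],[[0,0,0],[0,0,0],76],[[0,0,0],[0,0,0],78],[[0,0,0],[0,0,0],78],[[0,0,-10],[0,0,0],78],[[0,0,-30],[0,0,0],78],[[0,0,-60],[0,0,0],78],[[0,0,-95],[0,0,0],78],[[0,0,-110],[0,0,0],78],[[0,0,-110],[0,0,0],78]]}}

```text
clock: 8.3
eef_pos: [0.5034, -0.1011, 0.2657]
tool_rot: [0.651, 0.759, 0.003, 0.006]
ft_force: [0.8, -0.4, -0.2]
grip_width: 0.0778
```

```bash
python3 - <<'E'
from h import *
from workcell import camera
st();go(.5247,-.260,.26,8.7)
E
```

```text
t 8.3 pos [ 0.5034 -0.1011  0.2657] yang 8.79 z [ 0.014 -0.003 -1.   ] F [ 0.8  -0.4  -0.21] w 0.0778 j [-0.2   0.28 -0.05  1.23 -0.    1.22]
shift mm [-160.3   -3.3    6.5] turn [0.013  0.005  0.0015]
```

Call:
{"op": "send_rows", "data": {"moves": [[[-30,-1,0],[0.013,0.005,0],78],[[-65,-2,0],[0.013,0.005,0],78],[[-100,-2,0],[0.013,0.005,0],78],[[-135,-3,4],[0.013,0.005,0],78],[[-155,-3.3,6],[0.013,0.005,0.001],78],[[-160.3,-3.3,6.5],[0.013,0.005,0.001],78],[[-160.3,-3.3,6.5],[0.013,0.005,0.001],78],[[-160.3,-3.3,6.5],[0.013,0.005,0.001],78]]}}

```text
clock: 8.97
eef_pos: [0.5242, -0.2595, 0.2592]
tool_rot: [0.651, 0.759, -0.0, -0.001]
ft_force: [0.6, -0.4, 0.3]
grip_width: 0.0778
```

```bash
python3 - <<'E'
from h import *
from workcell import camera
st();go(.5247,-.260,.138,8.7)
a=camera("top")[:,:,::-1];b=camera("side")[:,:,::-1]
a=cv2.resize(a[160:250,340:460],None,fx=3.3,fy=3.3);b=cv2.resize(b[60:220,300:420],None,fx=3.3,fy=3.3)
m=np.zeros((530,800,3),np.uint8);m[:a.shape[0],:a.shape[1]]=a;m[:b.shape[0],401:401+b.shape[1]]=b[:,:399]
cv2.imwrite("pics/placed.png",m)
E
```

```text
t 8.9667 pos [ 0.5242 -0.2595  0.2592] yang 8.71 z [-0.002  0.001 -1.   ] F [ 0.6  -0.38  0.28] w 0.0778 j [-0.46  0.43  0.16  1.3   0.    0.96]
shift mm [ -0.8   0.6 121.2] turn [-0.0015 -0.0016  0.0002]
```

View pics/placed.png

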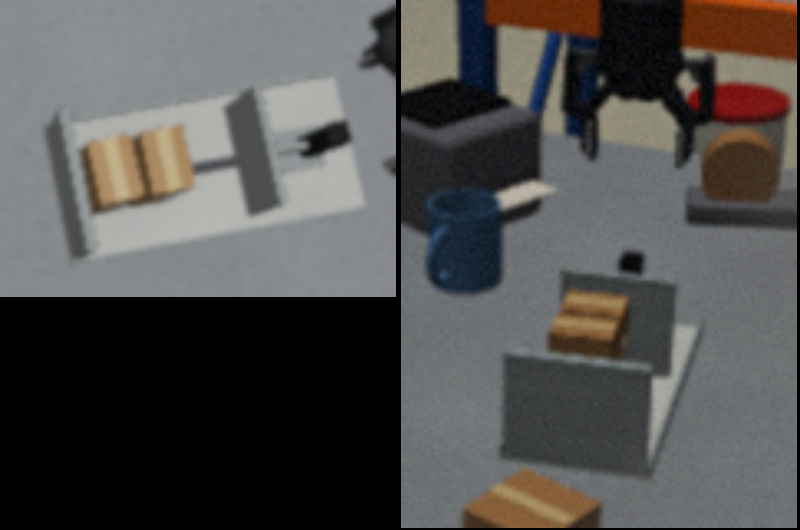

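Top view: the placed carton stands square beside the twin, at crop (165,160) against (113,172). The post is clear. I'll go down on the post and pinch it.

Call:
{"op": "send_rows", "data": {"moves": [[[-0.8,0.6,25],[-0.001,-0.001,0],78],[[-0.8,0.6,55],[-0.001,-0.001,0],78],[[-0.8,0.6,85],[-0.001,-0.001,0],78],[[-0.8,0.6,108],[-0.001,-0.001,0],78],[[-0.8,0.6,119],[-0.001,-0.001,0],78],[[-0.8,0.6,121],[-0.001,-0.001,0],78],[[-0.8,0.6,121],[-0.001,-0.001,0],78]]}}

```text
clock: 9.65
eef_pos: [0.5253, -0.2585, 0.139]
tool_rot: [0.65, 0.76, 0.0, -0.0]
ft_force: [0.4, 0.7, 1.0]
grip_width: 0.0779
```

Call:
{"op": "send_rows", "data": {"moves": [[[0,0,0],[0,0,0],50],[[0,0,0],[0,0,0],35],[[0,0,0],[0,0,0],27],[[0,0,0],[0,0,0],15],[[0,0,0],[0,0,0],15],[[0,0,0],[0,0,0],15],[[0,0,0],[0,0,0],15],[[0,0,0],[0,0,0],15],[[0,0,0],[0,0,0],15]]}}

```text
clock: 10.4
eef_pos: [0.5249, -0.259, 0.1403]
tool_rot: [0.65, 0.76, -0.0, 0.0]
ft_force: [-2.8, -0.2, 5.5]
grip_width: 0.0212
```

```bash
python3 -c "
from h import *
st()"
```

```text
t 10.4 pos [ 0.5249 -0.259   0.1403] yang 8.86 z [-0.    -0.001 -1.   ] F [-2.76 -0.25  5.54] w 0.0212 j [-0.46  0.52 -0.02  1.03 -0.    0.96]
```

Call:
{"op": "send_rows", "data": {"moves": [[[6,0,0],[0,0,0],15],[[14,0,0],[0,0,0],15],[[22,0,0],[0,0,0],15],[[30,0,0],[0,0,0],15],[[38,0,0],[0,0,0],15],[[46,0,0],[0,0,0],15],[[53,0,0],[0,0,0],15],[[59,0,0],[0,0,0],15],[[64,0,0],[0,0,0],15],[[68,0,0],[0,0,0],15],[[70,0,0],[0,0,0],15],[[70,0,0],[0,0,0],15]]}}

```text
clock: 11.4
eef_pos: [0.5138, -0.189, 0.1403]
tool_rot: [0.65, 0.76, -0.0, -0.0]
ft_force: [-2.2, 0.3, 3.7]
grip_width: 0.0213
```

Call:
{"op": "send_rows", "data": {"moves": [[[2,0,0],[0,0,0],15],[[4,0,0],[0,0,0],15],[[6,0,0],[0,0,0],15],[[8,0,0],[0,0,0],15],[[10,0,0],[0,0,0],15],[[12,0,0],[0,0,0],15],[[14,0,0],[0,0,0],15],[[14,0,0],[0,0,0],15]]}}

```text
clock: 12.07
eef_pos: [0.5116, -0.1752, 0.1403]
tool_rot: [0.65, 0.76, -0.0, -0.0]
ft_force: [-2.9, -5.4, 0.9]
grip_width: 0.0213
```

```bash
python3 -c "
from h import *
st()"
```

```text
t 12.0667 pos [ 0.5116 -0.1752  0.1403] yang 8.89 z [-0.001 -0.    -1.   ] F [-2.93 -5.35  0.89] w 0.0213 j [-0.33  0.45 -0.15  0.97 -0.    1.09]
```

Travelled 84 mm and the cartons are in contact (-5 N). Continuing 1 mm at a time until the force shows it is snug.

Call:
{"op": "send_rows", "data": {"moves": [[[1,0,0],[0,0,0],15],[[2,0,0],[0,0,0],15],[[3,0,0],[0,0,0],15],[[4,0,0],[0,0,0],15],[[4,0,0],[0,0,0],15]]}}

```text
clock: 12.48
eef_pos: [0.511, -0.1714, 0.1403]
tool_rot: [0.65, 0.76, -0.001, 0.0]
ft_force: [-2.1, -4.0, 0.2]
grip_width: 0.021
```

Call:
{"op": "send_rows", "data": {"moves": [[[1,0,0],[0,0,0],15],[[2,0,0],[0,0,0],15],[[3,0,0],[0,0,0],15],[[3,0,0],[0,0,0],15]]}}

```text
clock: 12.82
eef_pos: [0.5109, -0.1707, 0.1403]
tool_rot: [0.651, 0.759, -0.002, 0.002]
ft_force: [-0.5, -11.4, -2.1]
grip_width: 0.0211
```

Force jumped to 11 N with no further travel, so it is snug. Easing off, releasing and rising.

Call:
{"op": "send_rows", "data": {"moves": [[[0,0,0],[0,0,0],15],[[0,0,0],[0,0,0],30],[[0,0,0],[0,0,0],45],[[0,0,0],[0,0,0],60],[[0,0,0],[0,0,0],60],[[0,0,0],[0,0,0],60],[[0,0,-20],[0,0,0],60],[[0,0,-50],[0,0,0],60],[[-20,0,-90],[0,0,0],60],[[-60,0,-120],[0,0,0],60],[[-100,0,-140],[0,0,0],60],[[-140,0,-140],[0,0,0],60]]}}

```text
clock: 13.82
eef_pos: [0.5324, -0.298, 0.2851]
tool_rot: [0.65, 0.76, -0.001, 0.006]
ft_force: [1.4, -0.5, 0.6]
grip_width: 0.0599
```

```bash
python3 - <<'E'
from h import *
from workcell import camera
st()
a=camera("top")[:,:,::-1];b=camera("side")[:,:,::-1]
a=cv2.resize(a[175:245,345:460],None,fx=4.3,fy=4.3,interpolation=2);b=cv2.resize(b[125:210,320:400],None,fx=3.7,fy=3.7,interpolation=2)
m=np.zeros((320,800,3),np.uint8);m[:a.shape[0],:a.shape[1]]=a;m[:b.shape[0],500:500+b.shape[1]]=b
cv2.imwrite("pics/final.png",m)
E
```

```text
t 13.8167 pos [ 0.5324 -0.298   0.2851] yang 8.96 z [ 0.008 -0.009 -1.   ] F [ 1.42 -0.51  0.62] w 0.0599 j [-0.51  0.46  0.28  1.37 -0.    0.91]
```

View pics/final.png

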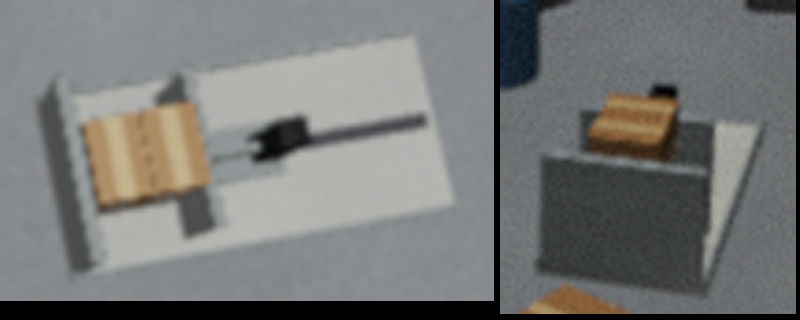

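Both cartons stand square, touching each other, the wall and the stop. One quick check of the centring, then a settling wait before I hand it in.

Call:
{"op": "send_rows", "data": {"moves": [[[0,0,0],[0,0,0],60],[[0,0,0],[0,0,0],60],[[0,0,0],[0,0,0],60],[[0,0,0],[0,0,0],60],[[0,0,0],[0,0,0],60],[[0,0,0],[0,0,0],60]]}}

```text
clock: 14.42
eef_pos: [0.5318, -0.3018, 0.2813]
tool_rot: [0.652, 0.758, -0.002, 0.005]
ft_force: [-0.4, 0.6, 0.1]
grip_width: 0.0601
```

```bash
python3 - <<'E'
from h import *
from workcell import order
p=np.array([(82,122),(192,102),(212,187),(105,210)])/4.3+np.array([345,175])-.38
q=ray("top",p,.126)[:,:2]-O; a=np.radians(YAW); Rm=np.array([[np.cos(a),np.sin(a)],[-np.sin(a),np.cos(a)]])
t=q@Rm.T; print(t.round(4),t.mean(0).round(4))
print("stop grip y",(Rm@(np.array([.5109,-.1707])-O)).round(4))
if abs(t.mean(0)[0])<.012: order.job_done(); print("handed in")
st()
E
```

```text
[[ 0.0283  0.1182]
 [ 0.0288  0.0432]
 [-0.0292  0.0419]
 [-0.0318  0.1148]] [-0.001   0.0795]
stop grip y [ 0.     -0.0296]
the job is handed in; nothing more can be done
handed in
the job is handed in; nothing more can be done
```

I stood the loose carton in the tray beside its twin and slid the stop up until both were snug against the end wall. Then I let go, moved the gripper clear and handed the job in at about 14.4 s; no verdict is reported.

- **Cartons:** the last picture shows both upright, square and in contact. Measured from the top view, the pair spans tray y from about 0.042 to 0.118 m and its centre is about 1 mm off the centre line.
- **Stop:** its grip point was at about y = -0.030 m when I let go (it must be above -0.038 m), leaving about 4 mm of play. Two things agree with that: the push force rose to 11 N with no further travel, and the last picture shows no gap.
- **Forces:** the highest reading I saw was about 11 N, far below the limits. I only saw the value at the end of each move.

No check failed.

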